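# Click the sanding bars onto the clip rail in size order

## Robot

A 6-joint arm with a two-finger parallel gripper is mounted at the origin on the work surface. World frame = base frame: x ahead of the robot, y to its left, z up, the work surface at z = 0. Lengths are in m, angles in rad, forces in N, time in s.
With the tool pointing down it reaches from about 0.275 to 0.975 m from the base axis. Payload 8.4 kg.
Tool frame: the origin (TCP) lies at the very end of the fingers, on their centre line; the grasp point (between the pads) lies 19 mm behind it; z points along the fingers, y is the line along which they close (so a half turn about z gives the same grasp; the last joint's range is limited). The gripper opens to 92 mm and grips with 3 to 60 N. Pads are 20 mm wide; open, the fingers measure 128 mm over their backs; the gripper's body (75 mm by 189 mm) begins 69 mm behind the grasp point.
Start: joints at [1.2, 0.353, 1.633, -0, 1.155, -0.002], TCP at [0.225, 0.583, 0.215] pointing down, gripper open.
Joint ranges: [-2.63, 2.63], [-0.92, 2.1], [0.06, 2.66], [-1.3, 4.44], [0, 2.69], [-3.02, 3.02]. Speed limits (rad/s): [2.22, 2.22, 2.79, 3.14, 3.14, 3.14].

## Interface

Orientations are given as a rotation vector (axis times angle).
In Python, from plant import get_obs, snapshot, get_calibration, sign_off, recognise, spot_point gives the robot as it stands. The module is installed in compiled form; this text tells all that it offers.
- The arm moves only by the tool drive_tool, never from a script. Its argument "plan" is a list of rows, each an object of numbers: "claw": the closure, from -1 (fully open) to 1 (shut), so that 0 is half open; "x", "y", "z": the shift along the tool's x, y, z scaled (see below); "rx", "ry", "rz": the turn, a rotation vector about the tool's x, y, z scaled (see below). In form: [{"claw": .., "x": .., "y": .., "z": .., "rx": .., "ry": .., "rz": ..}, ...]. A call has 1 to 8 rows; each row shifts and turns the commanded pose from where the row before left it, along the tool's axes as they then stand; what a row does not reach is not made up. The controller multiplies each number of a shift by 0.05 m and each number of a turn by 120 degrees. A row lasts 1/12 s, in which the tool goes at most 41.7 mm and 7.16 degrees, less where a joint would pass 70% of its speed; a pose out of reach is approached as far as the arm can. A call with a number of a shift or a turn outside -1 to 1 is refused whole. A call with a gripper value outside its range is refused whole. The fingers move at their own pace and stop on an object; "newtons" is the grip in N (left out, the last holds). Time passes only in rows, so rows that do not move let the fingers close. It gives the time, the measured TCP pose, the force, the opening and the grip force at its end, in the units of the state.
- get_obs(): the state, without advancing time (a new reading comes with each control period).
- snapshot(name): name is "scene" or "top" or "wrist"; returns the picture (420x560x3 uint8, red, green, blue); there is no depth.
- get_calibration(name): a dict with "K" (3x3 intrinsics, pixels), "origin" and "orientation" of the camera in the world; the wrist camera has in their place "tool_from_camera" (4x4, takes a point from camera to tool coordinates, whose origin is the TCP and whose axes are the flange's). Camera axes: x right, y down, z forward; pixel columns grow to the right and rows downward; lengths in m; the calibration is good to about 2 mm. A picture is of the moment at which its call begins: read the wrist's pose just before it. get_calibration takes no time and is no camera call.
- sign_off(): hands the job in; it is judged then, once.
Trained networks look in the newest picture that a camera, given by its name, has taken for a name from the list of things; names that differ only in an ending like _2 or _b are one class to them, and where a whole thing is asked for, a point or a joint stands for the part that bears it (a point fixed in the world has none). Each returns a list of dicts, best first, with "confidence" (0 to 1); they miss things now and then, are a little off and sometimes report something else, mostly with a low value. They report only what shows in the picture. A call takes as long as a camera call. They do not tell look-alikes from the thing itself.
- recognise(camera, query): "point" ([x, y, z] in m, in world coordinates, good to about 4 mm: the middle of the surface that is visible of it).
- spot_point(camera, query): "point" ([x, y, z] in m, in world coordinates, good to about 4 mm: a listed point, or the origin of a listed thing).
The state is a dict: "t": time; "q": joint angles; "qvel": joint speeds; "effort": joint torques, N m; "eef_pos": TCP position; "eef_rot": TCP orientation; "ft_force": force on the tool from outside, world axes, zero at the start; "torque": the same for the moment, N m; "width": finger opening in m; "grip_force": force on a finger pad.
Only numpy, scipy, OpenCV 4.12 (cv2) and the standard library are available. Lean on these libraries where they do the work, as an engineer would, in place of code of your own. Each camera call takes 0.05 s, during which the arm holds its last target. There are 200 camera calls.

## Task

Tidy the three sanding bars onto the clip rail in order of size: the largest in the place next to the red end block, the medium one in the middle, the smallest in the place next to the grey end block. Press each one down until both its necks have clicked fully home in their spring clips, and let go. Leave the other things on the bench where they are.

Things in the scene. Friction and masses are not known exactly. Their poses are not given: they have to be found in the camera images.
- bar_large_mid (a point): Largest sanding bar, 190 mm long along its own x, lying flat. Middle: a red-brown abrasive body, 66 mm long (x), 46 mm wide (y), 30 mm high (z): the place to grasp, across its width. Each side: a round neck, 16 mm diameter, from 33 to 57 mm from the middle, then a pale wooden end grip of 27 mm diameter. The same either way round. The point is its centre, 15 mm above its underside, on the axis of the necks
- bar_medium_mid (a point): Medium sanding bar, 165 mm long along its own x, lying flat. Middle: a red-brown abrasive body, 66 mm long (x), 36 mm wide (y), 30 mm high (z): the place to grasp, across its width. Each side: a round neck, 16 mm diameter, from 33 to 57 mm from the middle, then a pale wooden end grip of 27 mm diameter. The same either way round. The point is its centre, 15 mm above its underside, on the axis of the necks
- bar_small_mid (a point): Smallest sanding bar, 140 mm long along its own x, lying flat. Middle: a red-brown abrasive body, 66 mm long (x), 26 mm wide (y), 30 mm high (z): the place to grasp, across its width. Each side: a round neck, 16 mm diameter, from 33 to 57 mm from the middle, then a pale wooden end grip of 27 mm diameter. The same either way round. The point is its centre, 15 mm above its underside, on the axis of the necks
- clip1 (a point): One end place on the rail: two upward-open spring clips, 45 mm either side of this point along x. The point is where the bar's centre lies when both necks are fully home, 60 mm above the table. x: the way the bar lies then; y: along the rail; z up. Clips are 14 mm wide (x), 35 mm between their flared tops (24 mm above the point), 11 mm at the pinch (7 mm above)
- clip2 (a point): The middle place on the rail: two upward-open spring clips, 45 mm either side of this point along x. The point is where the bar's centre lies when both necks are fully home, 60 mm above the table. x: the way the bar lies then; y: along the rail; z up. Clips are 14 mm wide (x), 35 mm between their flared tops (24 mm above the point), 11 mm at the pinch (7 mm above)
- clip3 (a point): The other end place on the rail: two upward-open spring clips, 45 mm either side of this point along x. The point is where the bar's centre lies when both necks are fully home, 60 mm above the table. x: the way the bar lies then; y: along the rail; z up. Clips are 14 mm wide (x), 35 mm between their flared tops (24 mm above the point), 11 mm at the pinch (7 mm above)
- rail: clip rail fixed to the table: plywood base 125 x 330 x 12 mm, two rows of steel spring clips, three places 85 mm apart; origin under its centre. A bar laid on the clips rests 14 mm too high; pushed straight down with 10 to 20 N it snaps over the pinch onto a hard seat and stays. Between the two rows fingers have 76 mm of room (x), down to 12 mm above the table
- red_end: red end block fixed on one end of the rail, 125 x 26 x 22 mm, its top 34 mm above the table; origin at the centre of its underside, 65 mm beyond the end place next to it (150 mm from the middle of the rail)
- grey_end: grey end block, the same, on the other end of the rail
- glue: bystander, to be left alone: white glue bottle, 56 mm across, 150 mm tall, standing; origin under its centre
- offcut: bystander, to be left alone: brown wood offcut 50 x 100 x 22 mm, flat; origin under its centre
- handle: bystander, to be left alone: turned wooden handle, 38 mm across, 100 mm tall, standing; origin under its centre
- cork: bystander, to be left alone: cork sanding block 110 x 60 x 32 mm, flat; origin under its centre
- tin: bystander, to be left alone: tin with a blue label, 72 mm across, 85 mm tall, standing; origin under its centre
- brush: bystander, to be left alone: flat brush with a wooden handle, 200 x 42 x 20 mm, lying; origin under its centre
- stock: bystander, to be left alone: dark wood stick 120 x 45 x 30 mm, plain, without necks, flat; origin under its centre
Things that resemble listed ones, but are neither listed nor needed, are in the scene too. What is shaped like the part that bears bar_large_mid but yellow is not meant.

How it is judged:
By the outcome, as a careful person would: the job done as asked, in the order asked, and still so for the second after the job is handed in, with the robot touching nothing.
It also fails if it takes over 72 s, if anything falls off the work surface, if the arm or the gripper's body presses on something with over 40 N, if the wrist force passes 120 N, or if a joint passes its speed limit or range.

## Working session

There is one attempt and no reset: what is moved stays moved. The work goes in short steps, Python scripts to look and compute and a tool call to move; the robot and the scene stay as the last step left them, time stands still between calls to the robot, and variables do not carry over. Pictures are saved under pics/ and viewed, at most 10 in all, crops included, and the job is handed in when it is done.

Besides the shell and the picture viewer there is one more tool, called in YAML: its name, and indented under it one key for each argument. drive_tool: Moves the arm, as the interface text tells. Its arguments: {"type":"object","properties":{"plan":{"type":"array"},"newtons":{"type":"number"}},"required":["plan"]}

```bash
mkdir -p pics
cat > a.py <<'E'
from plant import *
import cv2,numpy as np
for c in ["scene","top"]:
    im=snapshot(c); cv2.imwrite(f"pics/{c}0.png",im[:,:,::-1])
    for q in ["bar_large_mid","bar_medium_mid","bar_small_mid","clip1","clip2","clip3","red_end","grey_end","rail"]:
        print(c,q,[(np.round(d["point"],3).tolist(),round(d["confidence"],2)) for d in spot_point(c,q)[:4]])
o=get_obs();print(o)
k=get_calibration("top");print(k); print(get_calibration("wrist"))
E
python3 a.py
```

```text
scene bar_large_mid [([0.345, 0.089, 0.012], 0.88), ([0.547, -0.254, 0.018], 0.72), ([0.569, -0.393, 0.016], 0.68)]
scene bar_medium_mid [([0.547, -0.254, 0.016], 0.73)]
scene bar_small_mid [([0.507, -0.11, 0.015], 0.89)]
scene clip1 [([0.539, 0.218, 0.062], 0.83), ([0.538, 0.134, 0.058], 0.62), ([0.534, 0.297, 0.063], 0.62), ([0.756, -0.068, 0.006], 0.5)]
scene clip2 [([0.539, 0.218, 0.062], 0.83), ([0.538, 0.134, 0.058], 0.62), ([0.534, 0.297, 0.063], 0.62), ([0.756, -0.068, 0.006], 0.5)]
scene clip3 [([0.539, 0.218, 0.062], 0.83), ([0.538, 0.134, 0.058], 0.62), ([0.534, 0.297, 0.063], 0.62), ([0.756, -0.068, 0.006], 0.5)]
scene red_end [([0.535, 0.364, 0.014], 0.69)]
scene grey_end [([0.534, 0.068, 0.012], 0.61)]
scene rail [([0.536, 0.214, -0.002], 0.98)]
top bar_large_mid [([0.342, 0.09, 0.015], 0.92), ([0.566, -0.393, 0.017], 0.56), ([0.55, -0.253, 0.015], 0.43)]
top bar_medium_mid [([0.552, -0.252, 0.015], 0.61)]
top bar_small_mid [([0.504, -0.111, 0.017], 0.61)]
top clip1 [([0.535, 0.297, 0.056], 0.97), ([0.539, 0.214, 0.062], 0.63)]
top clip2 [([0.535, 0.297, 0.056], 0.97), 
[... 1088 characters left out ...]
1],
       [  0.        ,   0.        ,   1.        ]]), 'origin': array([ 0.33813048, -0.01701571,  1.18642356]), 'orientation': array([-2.1364969 ,  2.10261811, -0.22051959])}
{'K': array([[302.85176233,   0.        , 278.38244649],
       [  0.        , 302.85176233, 205.03340405],
       [  0.        ,   0.        ,   1.        ]]), 'tool_from_camera': array([[-3.26020846e-04, -9.69139753e-01, -2.46511731e-01,
         6.83944988e-02],
       [ 9.99999693e-01, -1.40327410e-04, -7.70851243e-04,
        -1.71279273e-04],
       [ 7.12470230e-04, -2.46511907e-01,  9.69139501e-01,
        -1.69693749e-01],
       [ 0.00000000e+00,  0.00000000e+00,  0.00000000e+00,
         1.00000000e+00]])}
```

View pics/top0.png

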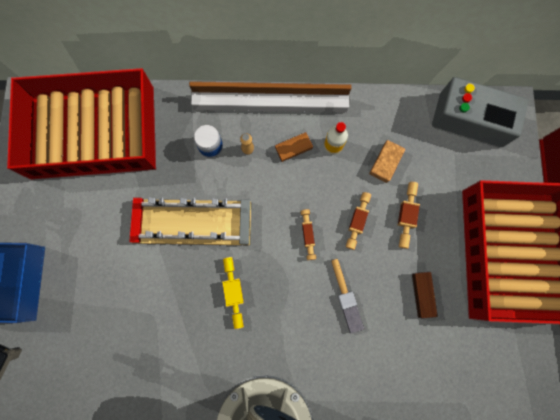

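View pics/scene0.png

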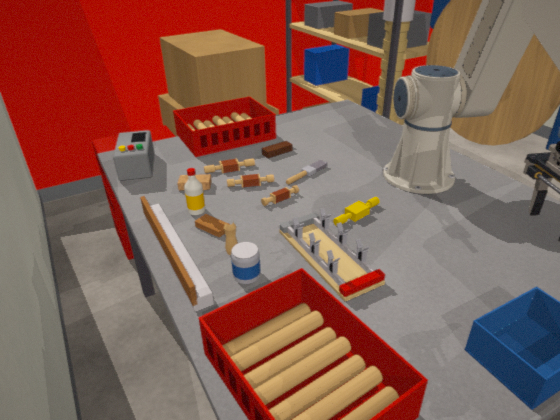

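The top view shows the rail at (190,222), with its red block on the left at (137,221) and its grey block at (246,225). The small bar is at (308,233), the medium at (359,220) and the large at (409,214). The yellow look-alike is at (232,292). The scene view agrees.

```bash
cat > h.py <<'E'
from plant import *
import cv2,numpy as np
from scipy.spatial.transform import Rotation as Ro
def campose(c,o=None):
    k=get_calibration(c)
    if c=="wrist":
        T=np.eye(4);T[:3,:3]=Ro.from_rotvec(o["eef_rot"]).as_matrix();T[:3,3]=o["eef_pos"]
        T=T@k["tool_from_camera"];return k["K"],T[:3,:3],T[:3,3]
    return k["K"],Ro.from_rotvec(k["orientation"]).as_matrix(),k["origin"]
def back(P,px,z):
    K,R,t=P;px=np.atleast_2d(px);d=(R@np.linalg.inv(K)@np.c_[px,np.ones(len(px))].T).T
    return t+d*((z-t[2])/d[:,2])[:,None]
def proj(P,X):
    K,R,t=P;c=(np.atleast_2d(X)-t)@R;u=c@K.T;return u[:,:2]/u[:,2:]
def bar(P,im,c,rad=.11,z=.02):
    "blob (body+grips) nearest the guess c -> centre, yaw deg, length, body width"
    hsv=cv2.cvtColor(im,cv2.COLOR_RGB2HSV);m=((hsv[:,:,1]>75)&(hsv[:,:,2]>50)).astype(np.uint8)
    n,l,s,_=cv2.connectedComponentsWithStats(m)
    ys,xs=np.nonzero(m);W=back(P,np.c_[xs,ys],z)[:,:2];L=l[ys,xs]
    best=L[np.argmin(np.hypot(*(W-np.array(c)[:2]).T))];W=W[L==best]
    (cx,cy),(w,h),a=cv2.minAreaRect((W*1000).astype(np.float32))
    if w<h:a+=90
    a=(a+90)%180-90
    return [round(cx/1000,4),round(cy/1000,4),round(a,1),round(max(w,h)),round(min(w,h)),len(W)]
E
python3 - <<'E'
from h import *
im=cv2.imread("pics/top0.png")[:,:,::-1].copy();P=campose("top")
for c in [(.505,-.11),(.55,-.253),(.567,-.393)]:print(bar(P,im,c))
E
```

```text
[0.5047, -0.1126, 7.2, 142, 29, 463]
[0.5465, -0.2535, -18.2, 170, 40, 650]
[0.5653, -0.3949, -9.9, 193, 54, 869]
```

drive_tool:
  plan:
    - {"x": -0.5, "y": -0.6, "z": 0, "rz": -0.058}
    - {"x": -0.5, "y": -0.6, "z": -0.3, "rz": -0.058}
    - {"x": -0.5, "y": -0.6, "z": -0.3, "rz": -0.058}
    - {"x": -0.5, "y": -0.6, "z": -0.3}
    - {"x": -0.5, "y": -0.6, "z": -0.3}
    - {"x": -0.5, "y": -0.6, "z": -0.3}
    - {"x": -0.5, "y": -0.6, "z": -0.3}
    - {"x": -0.5, "y": -0.6, "z": -0.3}

```text
schema error: expected keys claw, x, y, z, rx, ry, rz
```

drive_tool:
  plan:
    - {"claw": -1, "x": -0.5, "y": -0.6, "z": -0.15, "rx": 0, "ry": 0, "rz": -0.059}
    - {"claw": -1, "x": -0.5, "y": -0.6, "z": -0.15, "rx": 0, "ry": 0, "rz": -0.059}
    - {"claw": -1, "x": -0.5, "y": -0.6, "z": -0.15, "rx": 0, "ry": 0, "rz": -0.059}
    - {"claw": -1, "x": -0.5, "y": -0.6, "z": -0.15, "rx": 0, "ry": 0, "rz": 0}
    - {"claw": -1, "x": -0.5, "y": -0.6, "z": 0, "rx": 0, "ry": 0, "rz": 0}
    - {"claw": -1, "x": -0.5, "y": -0.6, "z": 0, "rx": 0, "ry": 0, "rz": 0}
    - {"claw": -1, "x": -0.5, "y": -0.6, "z": 0, "rx": 0, "ry": 0, "rz": 0}
    - {"claw": -1, "x": -0.5, "y": -0.6, "z": 0, "rx": 0, "ry": 0, "rz": 0}

```text
t: 1.67
eef_pos: [0.4019, 0.3268, 0.2449]
eef_rot: [-0.002, 3.141, 0.001]
ft_force: [0.7, 0.1, -0.3]
width: 0.092
grip_force: 0.0
```

drive_tool:
  plan:
    - {"claw": -1, "x": -0.5, "y": -0.6, "z": 0, "rx": 0, "ry": 0, "rz": 0}
    - {"claw": -1, "x": -0.5, "y": -0.6, "z": 0, "rx": 0, "ry": 0, "rz": 0}
    - {"claw": -1, "x": -0.5, "y": -0.6, "z": 0, "rx": 0, "ry": 0, "rz": 0}
    - {"claw": -1, "x": 0, "y": 0, "z": 0, "rx": 0, "ry": 0, "rz": 0}
    - {"claw": -1, "x": 0, "y": 0, "z": 0, "rx": 0, "ry": 0, "rz": 0}

```text
t: 2.08
eef_pos: [0.477, 0.237, 0.2445]
eef_rot: [0.004, 3.142, 0.0]
ft_force: [-0.4, 1.1, -1.5]
width: 0.0919
grip_force: 0.0
```

```bash
cat > look.py <<'E'
from h import *
import sys
def look(name,qs):
    o=get_obs();im=snapshot("wrist");cv2.imwrite(f"pics/{name}.png",im[:,:,::-1])
    print(o["t"],o["eef_pos"].round(4),o["eef_rot"].round(3),o["q"].round(2))
    for q in qs: print(q,[(np.round(d["point"],3).tolist(),round(d["confidence"],2)) for d in spot_point("wrist",q)[:4]])
    return campose("wrist",o),im
if __name__=="__main__":look(sys.argv[1],sys.argv[2:])
E
python3 look.py w1 clip1 red_end grey_end rail
```

```text
2.0833 [0.477  0.237  0.2445] [0.004 3.142 0.   ] [ 0.46  0.18  1.8   0.    1.16 -1.11]
clip1 [([0.536, 0.216, 0.062], 0.8), ([0.54, 0.299, 0.061], 0.61), ([0.538, 0.128, 0.057], 0.57)]
red_end [([0.534, 0.366, 0.014], 0.76)]
grey_end [([0.536, 0.064, 0.012], 0.61)]
rail [([0.537, 0.215, 0.004], 0.57), ([0.536, 0.064, 0.013], 0.35)]
```

View pics/w1.png

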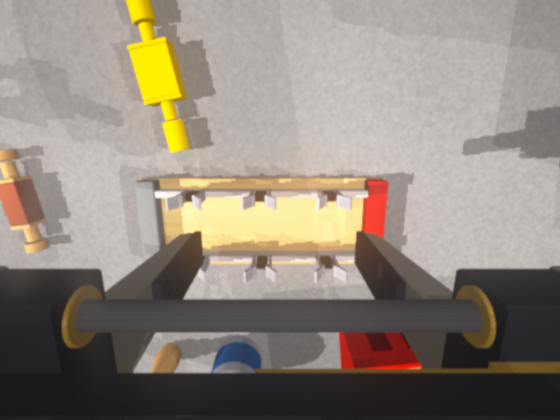

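The wrist view shows the empty rail level in the picture, with the grey block at (148,215) and the red at (375,215). The networks agree on its centre, about (0.5365, 0.215). I'll check that with the block and rail edges while going to the large bar.

Run:
```python
from h import *
o=get_obs();P=campose("wrist",o);im=cv2.imread("pics/w1.png")[:,:,::-1].astype(int)
for c in (366,372,378,384):
    r=[i for i in range(150,300) if im[i,c,0]>150 and im[i,c,1]<80]
    if r: print(c,r[0],r[-1],back(P,(c,r[0]),.034).round(4),back(P,(c,r[-1]),.034).round(4))
row=im[200]; r=[j for j in range(340,420) if row[j,0]>150 and row[j,1]<80];print(r[0],r[-1],back(P,[(r[0],200),(r[-1],200)],.034).round(4))
# predicted clip tops & rail outline
for z in (.012,):
  print(proj(P,[(.5365+a*.0625,.215+b*.165,z) for a in(-1,1) for b in (-1,1)]).round(0))
for c in (220,300,340): # rail near edge
  s=[i for i in range(165,195)];print(c,[tuple(im[i,c]) for i in range(174,186,2)])
```

```text
366 199 231 [[0.4951 0.3519 0.034 ]] [[0.5386 0.3551 0.034 ]]
372 180 232 [[0.4703 0.3576 0.034 ]] [[0.5399 0.3631 0.034 ]]
378 180 234 [[0.4703 0.3653 0.034 ]] [[0.5427 0.3713 0.034 ]]
384 181 217 [[0.4716 0.373  0.034 ]] [[0.5192 0.3772 0.034 ]]
365 385 [[0.4964 0.3507 0.034 ]
 [0.4963 0.3765 0.034 ]]
[[138. 179.]
 [384. 180.]
 [147. 265.]
 [376. 266.]]
220 [(np.int64(173), np.int64(161), np.int64(154)), (np.int64(143), np.int64(127), np.int64(116)), (np.int64(196), np.int64(160), np.int64(109)), (np.int64(242), np.int64(212), np.int64(137)), (np.int64(213), np.int64(172), np.int64(113)), (np.int64(196), np.int64(159), np.int64(106))]
300 [(np.int64(192), np.int64(174), np.int64(162)), (np.int64(167), np.int64(144), np.int64(126)), (np.int64(200), np.int64(162), np.int64(118)), (np.int64(211), np.int64(170), np.int64(120)), (np.int64(209), np.int64(168), np.int64(119)), (np.int64(209), np.int64(168), np.int64(118))]
340 [(np.int64(175), np.int64(163), np.int64(155)), (np.int64(154), np.int64(136), np.int64(123)), (np.int64(203), np.int64(165), np.int64(116)), (np.int64(234), np.int64(199), np.int64(133)), (np.int64(228), np.int64(191), np.int64(127)), (np.int64(215), np.int64(174), np.int64(117))]
```

drive_tool:
  plan:
    - {"claw": -1, "x": -0.04, "y": -0.8, "z": 0, "rx": 0, "ry": 0, "rz": 0.055}
    - {"claw": -1, "x": -0.04, "y": -0.8, "z": 0, "rx": 0, "ry": 0, "rz": 0.028}
    - {"claw": -1, "x": -0.04, "y": -0.8, "z": 0, "rx": 0, "ry": 0, "rz": 0}
    - {"claw": -1, "x": -0.04, "y": -0.8, "z": 0, "rx": 0, "ry": 0, "rz": 0}
    - {"claw": -1, "x": -0.04, "y": -0.8, "z": 0, "rx": 0, "ry": 0, "rz": 0}
    - {"claw": -1, "x": -0.04, "y": -0.8, "z": 0, "rx": 0, "ry": 0, "rz": 0}
    - {"claw": -1, "x": -0.04, "y": -0.8, "z": 0, "rx": 0, "ry": 0, "rz": 0}
    - {"claw": -1, "x": -0.04, "y": -0.8, "z": 0, "rx": 0, "ry": 0, "rz": 0}

```text
t: 3.0
eef_pos: [0.4456, -0.0807, 0.2448]
eef_rot: [0.268, 3.129, 0.0]
ft_force: [0.7, 0.2, 0.6]
width: 0.0918
grip_force: 0.0
```

drive_tool:
  plan:
    - {"claw": -0.6, "x": -0.23, "y": -0.72, "z": 0.1, "rx": 0, "ry": 0, "rz": 0}
    - {"claw": -0.6, "x": -0.23, "y": -0.72, "z": 0.1, "rx": 0, "ry": 0, "rz": 0}
    - {"claw": -0.6, "x": -0.23, "y": -0.72, "z": 0.1, "rx": 0, "ry": 0, "rz": 0}
    - {"claw": -0.6, "x": -0.23, "y": -0.72, "z": 0.1, "rx": 0, "ry": 0, "rz": 0}
    - {"claw": -0.6, "x": -0.23, "y": -0.72, "z": 0.1, "rx": 0, "ry": 0, "rz": 0}
    - {"claw": -0.6, "x": -0.23, "y": -0.72, "z": 0.1, "rx": 0, "ry": 0, "rz": 0}
    - {"claw": -0.6, "x": -0.23, "y": -0.72, "z": 0.1, "rx": 0, "ry": 0, "rz": 0}
    - {"claw": -0.6, "x": -0.23, "y": -0.72, "z": 0.1, "rx": 0, "ry": 0, "rz": 0}

```text
t: 3.67
eef_pos: [0.4879, -0.3803, 0.2043]
eef_rot: [0.268, 3.13, 0.0]
ft_force: [1.1, 0.5, 0.8]
width: 0.0735
grip_force: 0.0
```

drive_tool:
  plan:
    - {"claw": -0.6, "x": 0, "y": 0, "z": 0, "rx": 0, "ry": 0, "rz": 0}
    - {"claw": -0.6, "x": 0, "y": 0, "z": 0, "rx": 0, "ry": 0, "rz": 0}

```text
t: 3.83
eef_pos: [0.4875, -0.3799, 0.2037]
eef_rot: [-0.272, -3.129, -0.001]
ft_force: [0.1, 0.2, -0.9]
width: 0.0735
grip_force: 0.0
```

```bash
cat > tgt.py <<'E'
from look import *
from math import *
name,q,gx,gy=sys.argv[1],sys.argv[2],float(sys.argv[3]),float(sys.argv[4])
P,im=look(name,[q]);o=get_obs()
hsv=cv2.cvtColor(im,cv2.COLOR_RGB2HSV);h=hsv[:,:,0].astype(int)
m=((h<9)|(h>172))&(hsv[:,:,1]>110)&(hsv[:,:,2]>40)
n,l,s,c=cv2.connectedComponentsWithStats(m.astype(np.uint8))
for i in range(1,n):
    if s[i,4]<300: continue
    ys,xs=np.nonzero(l==i);W=back(P,np.c_[xs,ys],.03)[:,:2]
    r=cv2.minAreaRect((W*1000).astype(np.float32));g=np.array(r[0])/1000
    if np.hypot(g[0]-gx,g[1]-gy)<.05: print("body",np.round(r[0],1),np.round(r[1],1),round(r[2],1),s[i])
b=bar(P,im,(gx,gy));print("bar",b)
R=Ro.from_rotvec(o["eef_rot"]).as_matrix()
print("tool yaw",degrees(atan2(R[1,0],R[0,0])))
E
python3 tgt.py w2 bar_large_mid .566 -.394
```

```text
3.8333 [ 0.4875 -0.3799  0.2037] [-2.720e-01 -3.129e+00 -1.000e-03] [-0.66  0.35  1.66  0.    1.13 -2.06]
bar_large_mid [([0.566, -0.394, 0.012], 0.87)]
body [ 565.  -395.7] [43.9 53.5] 79.1 [ 259  232   37   42 1488]
bar [0.5527, -0.3932, -11.4, 166, 48, 3428]
tool yaw 170.15378016484678
```

View pics/w2.png

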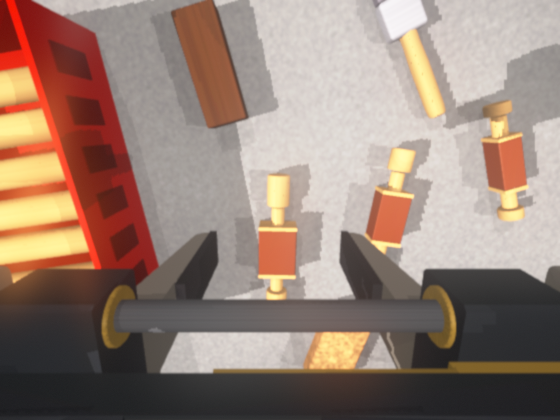

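The wrist view shows the large bar upright in the picture, with its body at (278,250) squarely between the fingers. The medium bar is at (388,215) and the small one at (505,160). Going down onto the large bar.

drive_tool:
  plan:
    - {"claw": -0.6, "x": -0.32, "y": -0.006, "z": 0.6, "rx": 0, "ry": 0, "rz": 0.008}
    - {"claw": -0.6, "x": -0.32, "y": -0.006, "z": 0.7, "rx": 0, "ry": 0, "rz": 0}
    - {"claw": -0.6, "x": -0.32, "y": -0.006, "z": 0.7, "rx": 0, "ry": 0, "rz": 0}
    - {"claw": -0.6, "x": -0.32, "y": -0.006, "z": 0.7, "rx": 0, "ry": 0, "rz": 0}
    - {"claw": -0.6, "x": -0.32, "y": -0.006, "z": 0.7, "rx": 0, "ry": 0, "rz": 0}
    - {"claw": -0.6, "x": 0, "y": 0, "z": 0.45, "rx": 0, "ry": 0, "rz": 0}
    - {"claw": -0.6, "x": 0, "y": 0, "z": 0.1, "rx": 0, "ry": 0, "rz": 0}
    - {"claw": -0.6, "x": 0, "y": 0, "z": 0, "rx": 0, "ry": 0, "rz": 0}

```text
t: 4.6
eef_pos: [0.5647, -0.3934, 0.0057]
eef_rot: [-0.294, -3.125, -0.003]
ft_force: [0.5, 0.0, 1.0]
width: 0.0738
grip_force: 0.0
```

drive_tool:
  plan:
    - {"claw": 0.6, "x": 0, "y": 0, "z": 0, "rx": 0, "ry": 0, "rz": 0}
    - {"claw": 0.6, "x": 0, "y": 0, "z": 0, "rx": 0, "ry": 0, "rz": 0}
    - {"claw": 0.6, "x": 0, "y": 0, "z": 0, "rx": 0, "ry": 0, "rz": 0}
    - {"claw": 0.6, "x": 0, "y": 0, "z": 0, "rx": 0, "ry": 0, "rz": 0}
    - {"claw": 0.6, "x": 0, "y": 0, "z": 0, "rx": 0, "ry": 0, "rz": 0}
    - {"claw": 0.6, "x": 0, "y": 0, "z": 0, "rx": 0, "ry": 0, "rz": 0}
  newtons: 55

```text
t: 5.1
eef_pos: [0.5661, -0.3963, 0.0087]
eef_rot: [0.298, 3.126, -0.001]
ft_force: [-1.5, 2.8, 7.3]
width: 0.0455
grip_force: 55.0
```

drive_tool:
  plan:
    - {"claw": 0.6, "x": 0, "y": 0, "z": -0.4, "rx": 0, "ry": 0, "rz": 0}
    - {"claw": 0.6, "x": 0, "y": 0, "z": -0.8, "rx": 0, "ry": 0, "rz": 0}
    - {"claw": 0.6, "x": 0, "y": 0, "z": -0.8, "rx": 0, "ry": 0, "rz": -0.0455}
    - {"claw": 0.6, "x": 0, "y": 0, "z": -0.8, "rx": 0, "ry": 0, "rz": -0.0455}
    - {"claw": 0.6, "x": 0.04, "y": 0.5, "z": -0.3, "rx": 0, "ry": 0, "rz": 0}
    - {"claw": 0.6, "x": 0.04, "y": 0.8, "z": 0, "rx": 0, "ry": 0, "rz": 0}
    - {"claw": 0.6, "x": 0.04, "y": 0.8, "z": 0, "rx": 0, "ry": 0, "rz": 0}
    - {"claw": 0.6, "x": 0.04, "y": 0.8, "z": 0, "rx": 0, "ry": 0, "rz": 0}

```text
t: 5.77
eef_pos: [0.5569, -0.2498, 0.1629]
eef_rot: [0.001, 3.14, -0.001]
ft_force: [2.4, 0.0, -1.7]
width: 0.0456
grip_force: 55.0
```

drive_tool:
  plan:
    - {"claw": 0.6, "x": 0.04, "y": 0.8, "z": 0, "rx": 0, "ry": 0, "rz": 0}
    - {"claw": 0.6, "x": 0.04, "y": 0.8, "z": 0, "rx": 0, "ry": 0, "rz": 0}
    - {"claw": 0.6, "x": 0.04, "y": 0.8, "z": 0, "rx": 0, "ry": 0, "rz": 0}
    - {"claw": 0.6, "x": 0.04, "y": 0.8, "z": 0, "rx": 0, "ry": 0, "rz": 0}
    - {"claw": 0.6, "x": 0.04, "y": 0.8, "z": 0, "rx": 0, "ry": 0, "rz": 0}
    - {"claw": 0.6, "x": 0.04, "y": 0.8, "z": 0, "rx": 0, "ry": 0, "rz": 0}
    - {"claw": 0.6, "x": 0.04, "y": 0.8, "z": 0, "rx": 0, "ry": 0, "rz": 0}
    - {"claw": 0.6, "x": 0.04, "y": 0.8, "z": 0, "rx": 0, "ry": 0, "rz": 0}

```text
t: 6.43
eef_pos: [0.5405, 0.0708, 0.1625]
eef_rot: [-0.001, 3.141, 0.0]
ft_force: [1.1, -0.5, -2.0]
width: 0.0457
grip_force: 55.0
```

drive_tool:
  plan:
    - {"claw": 0.6, "x": 0.04, "y": 0.8, "z": 0, "rx": 0, "ry": 0, "rz": 0}
    - {"claw": 0.6, "x": 0.04, "y": 0.8, "z": 0, "rx": 0, "ry": 0, "rz": 0}
    - {"claw": 0.6, "x": 0, "y": 0.8, "z": 0, "rx": 0, "ry": 0, "rz": 0}
    - {"claw": 0.6, "x": 0, "y": 0.5, "z": 0, "rx": 0, "ry": 0, "rz": 0}
    - {"claw": 0.6, "x": 0, "y": 0, "z": 0, "rx": 0, "ry": 0, "rz": 0}
    - {"claw": 0.6, "x": 0, "y": 0, "z": 0, "rx": 0, "ry": 0, "rz": 0}

```text
t: 6.93
eef_pos: [0.5366, 0.2151, 0.1621]
eef_rot: [-0.006, 3.141, -0.0]
ft_force: [0.5, -0.3, -1.6]
width: 0.0456
grip_force: 55.0
```

Run:
```python
from look import *
P,im=look("w3",[]);o=get_obs();print(o["width"],o["grip_force"])
t=snapshot("top");cv2.imwrite("pics/t3.png",cv2.resize(t[150:300,80:300],None,fx=3.5,fy=3.5)[:,:,::-1])
```

```text
6.9333 [0.5366 0.2151 0.1621] [-0.006  3.141 -0.   ] [ 0.38  0.34  1.79 -0.    1.02 -1.2 ]
0.045360910119954655 54.9992573261261
```

View pics/w3.png

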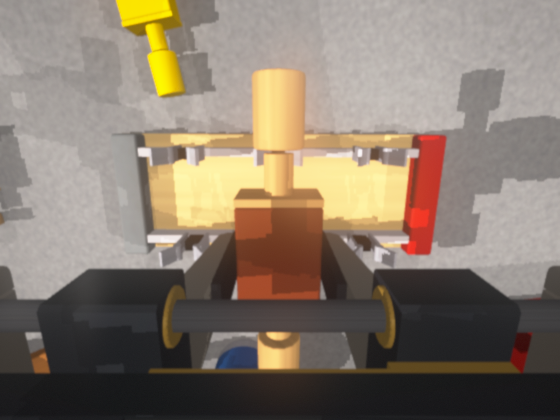

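The large bar hangs straight in the gripper over the middle of the rail: grip end at row 72, body's near edge at rows 190–207, column 279. I'll work out its offset in the hand.

Run:
```python
from h import *
P=campose("wrist",get_obs());t=get_obs()["eef_pos"]
c=t+[0,0,.006]
for n,p in dict(bodytop=(-.033,0,.015),bodybot=(-.033,0,-.015),gripend_top=(-.095,0,.0135),gripend_mid=(-.095,0,0),gripin_top=(-.057,0,.0135),gripin_mid=(-.057,0,0)).items():
    print(n,proj(P,c+p).round(1))
im=cv2.imread("pics/w3.png").astype(int)
print([(i,im[i,279].tolist()) for i in list(range(66,80,2))+list(range(144,156,2))+list(range(184,214,2))])
# rail near edge, red block
for x in (.5345,.5365): print(proj(P,[(x-.0625,.214+.15,.034),(x-.0625,.2,.012)]).round(1))
print([(i,im[i,425].tolist()) for i in range(130,144,1)]); print([(i,im[i,220].tolist()) for i in range(128,142)])
```

```text
bodytop [[279.4 200.6]]
bodybot [[279.3 189.1]]
gripend_top [[279.6  68.5]]
gripend_mid [[279.6  73.7]]
gripin_top [[279.5 152.3]]
gripin_mid [[279.4 150.3]]
[(66, [160, 168, 184]), (68, [138, 177, 219]), (70, [135, 209, 247]), (72, [138, 216, 250]), (74, [139, 217, 250]), (76, [138, 217, 250]), (78, [139, 217, 250]), (144, [131, 214, 250]), (146, [132, 213, 250]), (148, [130, 209, 249]), (150, [103, 163, 221]), (152, [77, 118, 164]), (154, [101, 162, 220]), (184, [116, 191, 241]), (186, [115, 191, 241]), (188, [116, 190, 241]), (190, [114, 190, 240]), (192, [115, 190, 240]), (194, [111, 184, 237]), (196, [84, 137, 188]), (198, [71, 116, 162]), (200, [84, 136, 187]), (202, [87, 142, 194]), (204, [87, 141, 193]), (206, [84, 136, 187]), (208, [54, 90, 144]), (210, [48, 80, 136]), (212, [47, 79, 136])]
[[436.9 132.4]
 [266.2 132. ]]
[[436.7 134.5]
 [266.2 134. ]]
[(130, [171, 177, 186]), (131, [160, 164, 174]), (132, [142, 147, 156]), (133, [125, 130, 144]), (134, [99, 105, 151]), (135, [68, 76, 186]), (136, [52, 62, 221]), (137, [50, 60, 235]), (138, [50, 61, 238]), (139, [51, 62, 226]), (140, [52, 61, 202]), (141, [50, 60, 191]), (142, [50, 60, 191]), (143, [51, 60, 192])]
[(128, [147, 156, 169]), (129, [146, 154, 168]), (130, [142, 151, 165]), (131, [130, 138, 154]), (132, [111, 124, 142]), (133, [105, 133, 159]), (134, [113, 165, 203]), (135, [127, 196, 233]), (136, [134, 208, 241]), (137, [132, 205, 239]), (138, [119, 184, 225]), (139, [104, 158, 197]), (140, [100, 149, 186]), (141, [99, 150, 188])]
```

drive_tool:
  plan:
    - {"claw": 0.6, "x": 0.01, "y": 0.6, "z": 0, "rx": 0, "ry": 0, "rz": 0}
    - {"claw": 0.6, "x": 0, "y": 0.6, "z": 0, "rx": 0, "ry": 0, "rz": 0}
    - {"claw": 0.6, "x": 0, "y": 0.48, "z": 0, "rx": 0, "ry": 0, "rz": -0.001}
    - {"claw": 0.6, "x": 0, "y": 0, "z": 0.5, "rx": 0, "ry": 0, "rz": 0}
    - {"claw": 0.6, "x": 0, "y": 0, "z": 0.5, "rx": 0, "ry": 0, "rz": 0}
    - {"claw": 0.6, "x": 0, "y": 0, "z": 0.3, "rx": 0, "ry": 0, "rz": 0}
    - {"claw": 0.6, "x": 0, "y": 0, "z": 0, "rx": 0, "ry": 0, "rz": 0}
    - {"claw": 0.6, "x": 0, "y": 0, "z": 0, "rx": 0, "ry": 0, "rz": 0}

```text
t: 7.7
eef_pos: [0.5362, 0.2965, 0.0966]
eef_rot: [0.002, -3.14, 0.002]
ft_force: [1.1, 0.3, -1.4]
width: 0.0456
grip_force: 55.0
```

Run:
```python
from look import *
P,im=look("w4",[]);print(proj(P,[(.536-.045,.299+s,.084) for s in(-.0175,.0175)]).round(1))
```

```text
7.7 [0.5362 0.2965 0.0966] [ 2.00e-03 -3.14e+00  2.00e-03] [ 0.5   0.47  1.75 -0.    0.92 -1.07]
[[254.5 168. ]
 [312.6 168.1]]
```

View pics/w4.png

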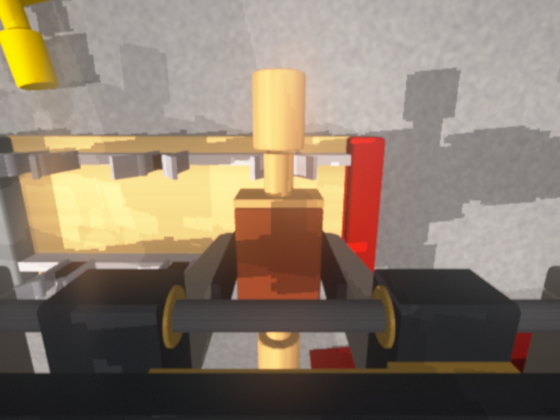

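The view shows the neck at column 279 and the clip's arms at about 250 and 316, so the clip centre is about 2.5 mm to the right. I'll shift by that and press down in steps.

drive_tool:
  plan:
    - {"claw": 0.6, "x": 0, "y": 0.05, "z": 0.2, "rx": 0, "ry": 0, "rz": 0}
    - {"claw": 0.6, "x": 0, "y": 0, "z": 0.3, "rx": 0, "ry": 0, "rz": 0}
    - {"claw": 0.6, "x": 0, "y": 0, "z": 0.1, "rx": 0, "ry": 0, "rz": 0}
    - {"claw": 0.6, "x": 0, "y": 0, "z": 0.08, "rx": 0, "ry": 0, "rz": 0}
    - {"claw": 0.6, "x": 0, "y": 0, "z": 0.08, "rx": 0, "ry": 0, "rz": 0}
    - {"claw": 0.6, "x": 0, "y": 0, "z": 0, "rx": 0, "ry": 0, "rz": 0}

```text
t: 8.25
eef_pos: [0.5374, 0.3004, 0.0597]
eef_rot: [-0.005, 3.14, 0.0]
ft_force: [3.1, -3.9, -1.6]
width: 0.0451
grip_force: 55.0
```

drive_tool:
  plan:
    - {"claw": 0.6, "x": 0, "y": 0, "z": 0.08, "rx": 0, "ry": 0, "rz": 0}
    - {"claw": 0.6, "x": 0, "y": 0, "z": 0.04, "rx": 0, "ry": 0, "rz": 0}
    - {"claw": 0.6, "x": 0, "y": 0, "z": 0, "rx": 0, "ry": 0, "rz": 0}

```text
t: 8.5
eef_pos: [0.5367, 0.3003, 0.0535]
eef_rot: [-0.005, 3.141, -0.001]
ft_force: [0.7, -4.9, 5.9]
width: 0.0456
grip_force: 55.0
```

drive_tool:
  plan:
    - {"claw": 0.6, "x": 0, "y": 0, "z": 0.03, "rx": 0, "ry": 0, "rz": 0}
    - {"claw": 0.6, "x": 0, "y": 0, "z": 0.03, "rx": 0, "ry": 0, "rz": 0}
    - {"claw": 0.6, "x": 0, "y": 0, "z": 0, "rx": 0, "ry": 0, "rz": 0}

```text
t: 8.75
eef_pos: [0.5368, 0.3004, 0.0532]
eef_rot: [-0.005, 3.141, -0.0]
ft_force: [-7.8, -9.8, 33.8]
width: 0.0454
grip_force: 55.0
```

Seated: 34 N with no further travel. Release, lift and look.

drive_tool:
  plan:
    - {"claw": -0.35, "x": 0, "y": 0, "z": 0, "rx": 0, "ry": 0, "rz": 0}
    - {"claw": -0.35, "x": 0, "y": 0, "z": 0, "rx": 0, "ry": 0, "rz": 0}
    - {"claw": -0.35, "x": 0, "y": 0, "z": 0, "rx": 0, "ry": 0, "rz": 0}
    - {"claw": -0.35, "x": 0, "y": 0, "z": -0.4, "rx": 0, "ry": 0, "rz": 0}
    - {"claw": -0.35, "x": 0, "y": 0, "z": -0.8, "rx": 0, "ry": 0, "rz": 0}
    - {"claw": -0.35, "x": 0, "y": 0, "z": -0.8, "rx": 0, "ry": 0, "rz": 0}
    - {"claw": -0.35, "x": 0.2, "y": -0.4, "z": -0.5, "rx": 0, "ry": 0, "rz": 0}
    - {"claw": -0.35, "x": 0.2, "y": -0.4, "z": -0.2, "rx": 0, "ry": 0, "rz": 0}

```text
t: 9.42
eef_pos: [0.5182, 0.262, 0.1888]
eef_rot: [-0.007, 3.137, 0.005]
ft_force: [0.4, 0.9, 0.0]
width: 0.0619
grip_force: 0.0
```

drive_tool:
  plan:
    - {"claw": -0.6, "x": 0.1, "y": -0.77, "z": 0, "rx": 0, "ry": 0, "rz": 0}
    - {"claw": -0.6, "x": 0.1, "y": -0.77, "z": 0, "rx": 0, "ry": 0, "rz": 0}
    - {"claw": -0.6, "x": 0.1, "y": -0.77, "z": 0, "rx": 0, "ry": 0, "rz": 0}
    - {"claw": -0.6, "x": 0.1, "y": -0.77, "z": 0, "rx": 0, "ry": 0, "rz": 0}
    - {"claw": -0.6, "x": 0.1, "y": 0, "z": 0, "rx": 0, "ry": 0, "rz": 0}
    - {"claw": -0.6, "x": 0, "y": 0, "z": 0, "rx": 0, "ry": 0, "rz": 0}

```text
t: 9.92
eef_pos: [0.491, 0.1051, 0.1847]
eef_rot: [-0.0, -3.141, -0.0]
ft_force: [-0.5, 0.9, -0.1]
width: 0.0735
grip_force: 0.0
```

Run:
```python
from look import *
P,im=look("w5",["bar_large_mid"])
print(proj(P,[(.5365,.300,.06),(.5365,.300,.074)]))
```

```text
9.9167 [0.491  0.1051 0.1847] [-0.    -3.141 -0.   ] [ 0.21  0.2   1.92  0.    1.02 -1.36]
bar_large_mid [([0.345, 0.087, 0.013], 0.84), ([0.537, 0.3, 0.059], 0.8), ([0.536, 0.214, 0.062], 0.49)]
[[467.34926293 241.82959486]
 [475.8994085  246.9646369 ]]
```

View pics/w5.png

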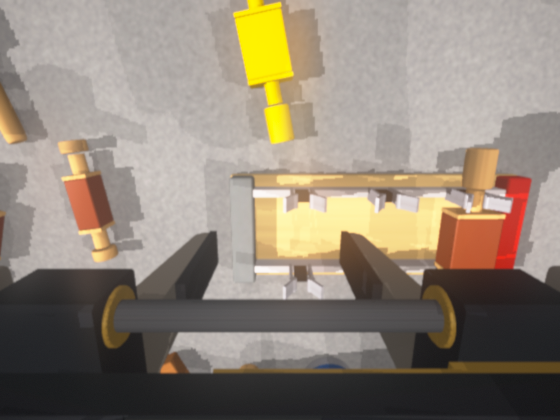

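The large bar sits home next to the red block at (470,235), and the network puts it at z = 0.059. On to the medium bar.

drive_tool:
  plan:
    - {"claw": -0.6, "x": 0.05, "y": -0.78, "z": 0, "rx": 0, "ry": 0, "rz": 0}
    - {"claw": -0.6, "x": 0.05, "y": -0.78, "z": 0, "rx": 0, "ry": 0, "rz": 0}
    - {"claw": -0.6, "x": 0.05, "y": -0.78, "z": 0, "rx": 0, "ry": 0, "rz": 0}
    - {"claw": -0.6, "x": 0.05, "y": -0.78, "z": 0, "rx": 0, "ry": 0, "rz": 0}
    - {"claw": -0.6, "x": 0.05, "y": -0.78, "z": 0, "rx": 0, "ry": 0, "rz": 0}
    - {"claw": -0.6, "x": 0.05, "y": -0.78, "z": 0, "rx": 0, "ry": 0, "rz": 0}
    - {"claw": -0.6, "x": 0.05, "y": -0.78, "z": 0, "rx": 0, "ry": 0, "rz": 0}
    - {"claw": -0.6, "x": 0.05, "y": -0.78, "z": 0, "rx": 0, "ry": 0, "rz": 0}

```text
t: 10.68
eef_pos: [0.4739, -0.2062, 0.185]
eef_rot: [-0.008, 3.141, 0.0]
ft_force: [2.0, 0.4, 0.3]
width: 0.0738
grip_force: 0.0
```

drive_tool:
  plan:
    - {"claw": -0.6, "x": 0, "y": -0.42, "z": 0, "rx": 0, "ry": 0, "rz": 0.051}
    - {"claw": -0.6, "x": 0, "y": 0, "z": 0, "rx": 0, "ry": 0, "rz": 0.051}
    - {"claw": -0.6, "x": 0, "y": 0, "z": 0, "rx": 0, "ry": 0, "rz": 0.051}
    - {"claw": -0.6, "x": 0, "y": 0, "z": 0, "rx": 0, "ry": 0, "rz": 0}
    - {"claw": -0.6, "x": 0, "y": 0, "z": 0, "rx": 0, "ry": 0, "rz": 0}

```text
t: 11.1
eef_pos: [0.4739, -0.2257, 0.1848]
eef_rot: [-0.489, -3.103, -0.0]
ft_force: [-0.7, -0.5, -0.2]
width: 0.0736
grip_force: 0.0
```

```bash
python3 tgt.py w6 bar_medium_mid .548 -.2535
```

```text
11.1 [ 0.4739 -0.2257  0.1848] [-0.489 -3.103 -0.   ] [-0.45  0.23  1.88  0.    1.03 -1.71]
bar_medium_mid [([0.546, -0.252, 0.019], 0.79)]
body [ 546.4 -254.4] [34.2 52.5] 72.1 [ 260  237   30   43 1289]
bar [0.5344, -0.2502, -18.4, 143, 38, 2924]
tool yaw 162.09685108892486
```

View pics/w6.png

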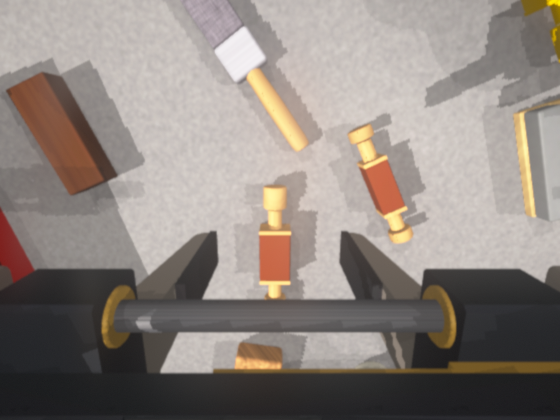

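The medium bar is centred and upright between the fingers: body at (275,255), width about 35 mm as expected. Going down to grasp it.

drive_tool:
  plan:
    - {"claw": -0.6, "x": -0.313, "y": -0.018, "z": 0.5, "rx": 0, "ry": 0, "rz": 0}
    - {"claw": -0.6, "x": -0.313, "y": -0.018, "z": 0.65, "rx": 0, "ry": 0, "rz": 0}
    - {"claw": -0.6, "x": -0.313, "y": -0.018, "z": 0.65, "rx": 0, "ry": 0, "rz": 0}
    - {"claw": -0.6, "x": -0.313, "y": -0.018, "z": 0.65, "rx": 0, "ry": 0, "rz": 0}
    - {"claw": -0.6, "x": -0.313, "y": -0.018, "z": 0.65, "rx": 0, "ry": 0, "rz": 0}
    - {"claw": -0.6, "x": 0, "y": 0, "z": 0.36, "rx": 0, "ry": 0, "rz": 0}
    - {"claw": -0.6, "x": 0, "y": 0, "z": 0.1, "rx": 0, "ry": 0, "rz": 0}
    - {"claw": -0.6, "x": 0, "y": 0, "z": 0, "rx": 0, "ry": 0, "rz": 0}

```text
t: 11.87
eef_pos: [0.5449, -0.2541, 0.0055]
eef_rot: [-0.492, -3.099, -0.002]
ft_force: [0.1, 0.9, 0.5]
width: 0.0736
grip_force: 0.0
```

drive_tool:
  plan:
    - {"claw": 0.8, "x": 0, "y": 0, "z": 0, "rx": 0, "ry": 0, "rz": 0}
    - {"claw": 0.8, "x": 0, "y": 0, "z": 0, "rx": 0, "ry": 0, "rz": 0}
    - {"claw": 0.8, "x": 0, "y": 0, "z": 0, "rx": 0, "ry": 0, "rz": 0}
    - {"claw": 0.8, "x": 0, "y": 0, "z": 0, "rx": 0, "ry": 0, "rz": 0}
    - {"claw": 0.8, "x": 0, "y": 0, "z": 0, "rx": 0, "ry": 0, "rz": 0}
    - {"claw": 0.8, "x": 0, "y": 0, "z": 0, "rx": 0, "ry": 0, "rz": 0}
  newtons: 55

```text
t: 12.37
eef_pos: [0.5462, -0.2553, 0.0078]
eef_rot: [0.496, 3.101, -0.0]
ft_force: [0.5, 1.0, 5.9]
width: 0.0355
grip_force: 31.4
```

drive_tool:
  plan:
    - {"claw": 0.8, "x": 0, "y": 0, "z": -0.4, "rx": 0, "ry": 0, "rz": 0}
    - {"claw": 0.8, "x": 0, "y": 0, "z": -0.8, "rx": 0, "ry": 0, "rz": -0.038}
    - {"claw": 0.8, "x": 0, "y": 0, "z": -0.8, "rx": 0, "ry": 0, "rz": -0.038}
    - {"claw": 0.8, "x": 0, "y": 0, "z": -0.8, "rx": 0, "ry": 0, "rz": -0.038}
    - {"claw": 0.8, "x": 0, "y": 0, "z": -0.2, "rx": 0, "ry": 0, "rz": -0.038}
    - {"claw": 0.8, "x": 0.02, "y": 0.5, "z": 0, "rx": 0, "ry": 0, "rz": 0}
    - {"claw": 0.8, "x": 0.02, "y": 0.8, "z": 0, "rx": 0, "ry": 0, "rz": 0}
    - {"claw": 0.8, "x": 0.02, "y": 0.8, "z": 0, "rx": 0, "ry": 0, "rz": 0}

```text
t: 13.03
eef_pos: [0.5426, -0.15, 0.1576]
eef_rot: [0.002, 3.141, -0.0]
ft_force: [0.2, 0.9, -0.9]
width: 0.0357
grip_force: 55.0
```

drive_tool:
  plan:
    - {"claw": 0.8, "x": 0.02, "y": 0.8, "z": 0, "rx": 0, "ry": 0, "rz": 0}
    - {"claw": 0.8, "x": 0.02, "y": 0.8, "z": 0, "rx": 0, "ry": 0, "rz": 0}
    - {"claw": 0.8, "x": 0.02, "y": 0.8, "z": 0, "rx": 0, "ry": 0, "rz": 0}
    - {"claw": 0.8, "x": 0.02, "y": 0.8, "z": 0, "rx": 0, "ry": 0, "rz": 0}
    - {"claw": 0.8, "x": 0.02, "y": 0.8, "z": 0, "rx": 0, "ry": 0, "rz": 0}
    - {"claw": 0.8, "x": 0.02, "y": 0.8, "z": 0, "rx": 0, "ry": 0, "rz": 0}
    - {"claw": 0.8, "x": 0.02, "y": 0.8, "z": 0, "rx": 0, "ry": 0, "rz": 0}
    - {"claw": 0.8, "x": 0.02, "y": 0.8, "z": 0, "rx": 0, "ry": 0, "rz": 0}

```text
t: 13.7
eef_pos: [0.5339, 0.1716, 0.1572]
eef_rot: [-0.002, 3.141, -0.0]
ft_force: [1.0, -0.1, -1.6]
width: 0.0356
grip_force: 55.0
```

drive_tool:
  plan:
    - {"claw": 0.8, "x": 0, "y": 0.5, "z": 0, "rx": 0, "ry": 0, "rz": 0}
    - {"claw": 0.8, "x": 0, "y": 0.38, "z": 0, "rx": 0, "ry": 0, "rz": 0}
    - {"claw": 0.8, "x": 0, "y": 0, "z": 0, "rx": 0, "ry": 0, "rz": 0}
    - {"claw": 0.8, "x": 0, "y": 0, "z": 0, "rx": 0, "ry": 0, "rz": 0}

```text
t: 14.03
eef_pos: [0.534, 0.2143, 0.1569]
eef_rot: [0.005, -3.141, 0.001]
ft_force: [0.4, -0.2, -0.8]
width: 0.0358
grip_force: 55.0
```

```bash
cat > hand.py <<'E'
from look import *
name,L=sys.argv[1],float(sys.argv[2])/2000
P,im=look(name,[]);o=get_obs();t=o["eef_pos"];print(o["width"],o["grip_force"])
for dz in(.006,.0075):
  c=t+[0,0,dz]
  print(dz,"gripend",proj(P,c+[-L,0,.0135]).round(1),"bodytop",proj(P,c+[-.033,0,.015]).round(1),"x -2mm",proj(P,c+[-L-.002,0,.0135]).round(1))
h=int(proj(P,t+[-L,0,.02])[0,1]);c=int(proj(P,t+[-L,0,.02])[0,0])
print([(i,im[i,c].tolist()) for i in range(h-10,h+12,2)])
print([(i,im[i,c].tolist()) for i in range(190,214,2)])
E
python3 hand.py w7 165
```

```text
14.0333 [0.534  0.2143 0.1569] [ 5.000e-03 -3.141e+00  1.000e-03] [ 0.38  0.34  1.8  -0.    1.01 -1.19]
0.03539596144847568 54.999364614486694
0.006 gripend [[278.   97.4]] bodytop [[277.7 200.7]] x -2mm [[278.   92.8]]
0.0075 gripend [[278.  97.]] bodytop [[277.7 201.4]] x -2mm [[278.   92.5]]
[(87, [197, 182, 175]), (89, [196, 181, 172]), (91, [196, 179, 171]), (93, [197, 180, 172]), (95, [199, 182, 173]), (97, [212, 177, 150]), (99, [249, 214, 139]), (101, [252, 224, 147]), (103, [253, 228, 150]), (105, [254, 231, 152]), (107, [254, 232, 153])]
[(190, [249, 208, 127]), (192, [249, 208, 127]), (194, [249, 207, 125]), (196, [234, 180, 110]), (198, [180, 130, 81]), (200, [181, 132, 82]), (202, [206, 151, 94]), (204, [206, 151, 94]), (206, [206, 152, 94]), (208, [183, 130, 80]), (210, [147, 90, 54]), (212, [147, 88, 53])]
```

View pics/w7.png

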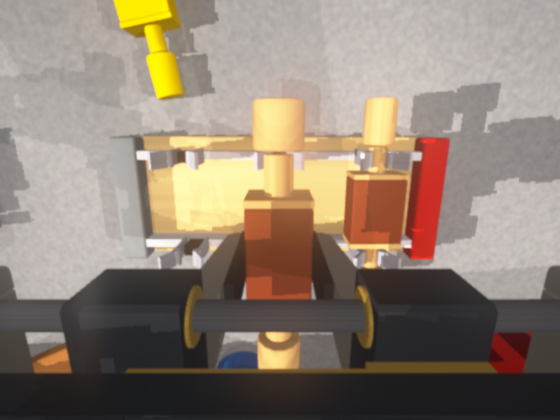

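The medium bar hangs straight and centred in the hand. The large one is seated to its right at (375,210). Shift 2.5 mm in x, then go down and press.

drive_tool:
  plan:
    - {"claw": 0.8, "x": -0.05, "y": 0.02, "z": 0.1, "rx": 0, "ry": 0, "rz": 0}
    - {"claw": 0.8, "x": 0, "y": 0, "z": 0.5, "rx": 0, "ry": 0, "rz": 0}
    - {"claw": 0.8, "x": 0, "y": 0, "z": 0.5, "rx": 0, "ry": 0, "rz": 0}
    - {"claw": 0.8, "x": 0, "y": 0, "z": 0.3, "rx": 0, "ry": 0, "rz": 0}
    - {"claw": 0.8, "x": 0, "y": 0, "z": 0, "rx": 0, "ry": 0, "rz": 0}
    - {"claw": 0.8, "x": 0, "y": 0, "z": 0, "rx": 0, "ry": 0, "rz": 0}

```text
t: 14.58
eef_pos: [0.5366, 0.2135, 0.0864]
eef_rot: [-0.001, -3.14, 0.001]
ft_force: [0.3, 0.4, -2.4]
width: 0.0357
grip_force: 55.0
```

drive_tool:
  plan:
    - {"claw": 0.8, "x": 0, "y": 0, "z": 0.2, "rx": 0, "ry": 0, "rz": 0}
    - {"claw": 0.8, "x": 0, "y": 0, "z": 0.15, "rx": 0, "ry": 0, "rz": 0}
    - {"claw": 0.8, "x": 0, "y": 0, "z": 0.1, "rx": 0, "ry": 0, "rz": 0}
    - {"claw": 0.8, "x": 0, "y": 0, "z": 0.08, "rx": 0, "ry": 0, "rz": 0}
    - {"claw": 0.8, "x": 0, "y": 0, "z": 0.08, "rx": 0, "ry": 0, "rz": 0}
    - {"claw": 0.8, "x": 0, "y": 0, "z": 0, "rx": 0, "ry": 0, "rz": 0}
    - {"claw": 0.8, "x": 0, "y": 0, "z": 0, "rx": 0, "ry": 0, "rz": 0}

```text
t: 15.17
eef_pos: [0.5379, 0.2148, 0.0567]
eef_rot: [-0.002, 3.14, 0.001]
ft_force: [5.0, -0.8, -4.9]
width: 0.0355
grip_force: 55.0
```

drive_tool:
  plan:
    - {"claw": 0.8, "x": 0, "y": 0, "z": 0.05, "rx": 0, "ry": 0, "rz": 0}
    - {"claw": 0.8, "x": 0, "y": 0, "z": 0.03, "rx": 0, "ry": 0, "rz": 0}
    - {"claw": 0.8, "x": 0, "y": 0, "z": 0.03, "rx": 0, "ry": 0, "rz": 0}
    - {"claw": 0.8, "x": 0, "y": 0, "z": 0, "rx": 0, "ry": 0, "rz": 0}

```text
t: 15.5
eef_pos: [0.5371, 0.2147, 0.0525]
eef_rot: [-0.002, 3.141, -0.0]
ft_force: [-2.6, -3.3, 15.9]
width: 0.0356
grip_force: 55.0
```

drive_tool:
  plan:
    - {"claw": 0.8, "x": 0, "y": 0, "z": 0.03, "rx": 0, "ry": 0, "rz": 0}
    - {"claw": 0.8, "x": 0, "y": 0, "z": 0.01, "rx": 0, "ry": 0, "rz": 0}
    - {"claw": 0.8, "x": 0, "y": 0, "z": 0, "rx": 0, "ry": 0, "rz": 0}

```text
t: 15.75
eef_pos: [0.5372, 0.2148, 0.0523]
eef_rot: [-0.002, 3.141, 0.0]
ft_force: [-10.6, -6.4, 37.6]
width: 0.0356
grip_force: 55.0
```

Hard stop again at 38 N. Release, lift and go to the small bar.

drive_tool:
  plan:
    - {"claw": -0.2, "x": 0, "y": 0, "z": 0, "rx": 0, "ry": 0, "rz": 0}
    - {"claw": -0.2, "x": 0, "y": 0, "z": 0, "rx": 0, "ry": 0, "rz": 0}
    - {"claw": -0.2, "x": 0, "y": 0, "z": 0, "rx": 0, "ry": 0, "rz": 0}
    - {"claw": -0.2, "x": 0, "y": 0, "z": -0.4, "rx": 0, "ry": 0, "rz": 0}
    - {"claw": -0.2, "x": 0, "y": 0, "z": -0.8, "rx": 0, "ry": 0, "rz": 0}
    - {"claw": -0.2, "x": 0, "y": 0, "z": -0.8, "rx": 0, "ry": 0, "rz": 0}
    - {"claw": -0.2, "x": 0.1, "y": -0.3, "z": -0.66, "rx": 0, "ry": 0, "rz": 0}

```text
t: 16.33
eef_pos: [0.5326, 0.2014, 0.1839]
eef_rot: [-0.003, 3.141, 0.002]
ft_force: [0.3, 0.1, 0.8]
width: 0.0551
grip_force: 0.0
```

drive_tool:
  plan:
    - {"claw": -0.5, "x": 0.26, "y": -0.76, "z": 0, "rx": 0, "ry": 0, "rz": 0}
    - {"claw": -0.5, "x": 0.26, "y": -0.76, "z": 0, "rx": 0, "ry": 0, "rz": 0}
    - {"claw": -0.5, "x": 0.26, "y": -0.76, "z": 0, "rx": 0, "ry": 0, "rz": 0}
    - {"claw": -0.5, "x": 0.26, "y": -0.76, "z": 0, "rx": 0, "ry": 0, "rz": 0}
    - {"claw": -0.5, "x": 0.26, "y": -0.76, "z": 0, "rx": 0, "ry": 0, "rz": 0}
    - {"claw": -0.5, "x": 0.26, "y": -0.76, "z": 0, "rx": 0, "ry": 0, "rz": 0}
    - {"claw": -0.5, "x": 0.26, "y": -0.76, "z": 0, "rx": 0, "ry": 0, "rz": 0}
    - {"claw": -0.5, "x": 0.26, "y": -0.76, "z": 0, "rx": 0, "ry": 0, "rz": 0}

```text
t: 17.0
eef_pos: [0.4269, -0.1057, 0.1817]
eef_rot: [0.002, -3.141, -0.001]
ft_force: [0.4, -0.9, 0.1]
width: 0.069
grip_force: 0.0
```

drive_tool:
  plan:
    - {"claw": -0.5, "x": 0, "y": -0.4, "z": 0, "rx": 0, "ry": 0, "rz": -0.03}
    - {"claw": -0.5, "x": 0, "y": 0, "z": 0, "rx": 0, "ry": 0, "rz": -0.03}
    - {"claw": -0.5, "x": 0, "y": 0, "z": 0, "rx": 0, "ry": 0, "rz": 0}
    - {"claw": -0.5, "x": 0, "y": 0, "z": 0, "rx": 0, "ry": 0, "rz": 0}

```text
t: 17.33
eef_pos: [0.4279, -0.1243, 0.1817]
eef_rot: [0.195, -3.135, -0.001]
ft_force: [-0.7, -0.2, -1.2]
width: 0.0693
grip_force: 0.0
```

```bash
python3 tgt.py w8 bar_small_mid .505 -.112; python3 -c "
from plant import *
print([ (d['point'],d['confidence']) for d in spot_point('wrist','bar_medium_mid')])"
```

```text
17.3333 [ 0.4279 -0.1243  0.1817] [ 1.950e-01 -3.135e+00 -1.000e-03] [-0.29  0.11  2.03  0.    1.   -1.98]
bar_small_mid [([0.509, -0.116, 0.014], 0.93)]
body [ 503.9 -114. ] [53.5 23.8] 7.6 [269 237  22  44 930]
bar [0.4976, -0.1147, 7.7, 131, 27, 2125]
tool yaw -172.80248712214186
[]
```

View pics/w8.png

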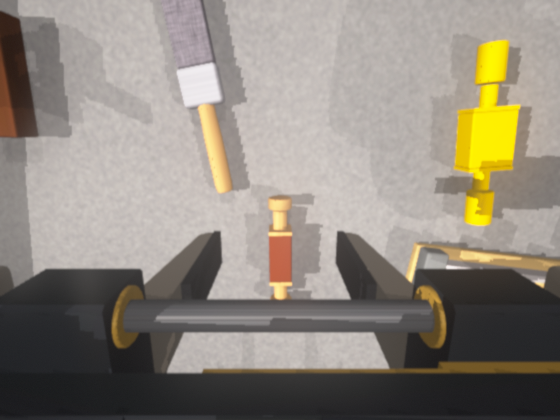

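The small bar is upright between the fingers: body at (280,258), 24 mm wide as seen. Grasping.

drive_tool:
  plan:
    - {"claw": -0.4, "x": -0.309, "y": 0.002, "z": 0.5, "rx": 0, "ry": 0, "rz": 0}
    - {"claw": -0.4, "x": -0.309, "y": 0.002, "z": 0.65, "rx": 0, "ry": 0, "rz": 0}
    - {"claw": -0.4, "x": -0.309, "y": 0.002, "z": 0.65, "rx": 0, "ry": 0, "rz": 0}
    - {"claw": -0.4, "x": -0.309, "y": 0.002, "z": 0.65, "rx": 0, "ry": 0, "rz": 0}
    - {"claw": -0.4, "x": -0.309, "y": 0.002, "z": 0.65, "rx": 0, "ry": 0, "rz": 0}
    - {"claw": -0.4, "x": 0, "y": 0, "z": 0.3, "rx": 0, "ry": 0, "rz": 0}
    - {"claw": -0.4, "x": 0, "y": 0, "z": 0.1, "rx": 0, "ry": 0, "rz": 0}
    - {"claw": -0.4, "x": 0, "y": 0, "z": 0, "rx": 0, "ry": 0, "rz": 0}

```text
t: 18.15
eef_pos: [0.5036, -0.1131, 0.0057]
eef_rot: [0.2, -3.132, -0.002]
ft_force: [-0.4, 0.8, 0.7]
width: 0.0646
grip_force: 0.0
```

drive_tool:
  plan:
    - {"claw": 0.95, "x": 0, "y": 0, "z": 0, "rx": 0, "ry": 0, "rz": 0}
    - {"claw": 0.95, "x": 0, "y": 0, "z": 0, "rx": 0, "ry": 0, "rz": 0}
    - {"claw": 0.95, "x": 0, "y": 0, "z": 0, "rx": 0, "ry": 0, "rz": 0}
    - {"claw": 0.95, "x": 0, "y": 0, "z": 0, "rx": 0, "ry": 0, "rz": 0}
    - {"claw": 0.95, "x": 0, "y": 0, "z": 0, "rx": 0, "ry": 0, "rz": 0}
    - {"claw": 0.95, "x": 0, "y": 0, "z": 0, "rx": 0, "ry": 0, "rz": 0}
    - {"claw": 0.95, "x": 0, "y": 0, "z": 0, "rx": 0, "ry": 0, "rz": 0}
  newtons: 55

```text
t: 18.73
eef_pos: [0.5051, -0.1142, 0.0076]
eef_rot: [-0.198, 3.135, -0.0]
ft_force: [-1.9, 0.6, 6.6]
width: 0.0254
grip_force: 55.0
```

drive_tool:
  plan:
    - {"claw": 0.95, "x": 0, "y": 0, "z": -0.4, "rx": 0, "ry": 0, "rz": 0}
    - {"claw": 0.95, "x": 0, "y": 0, "z": -0.8, "rx": 0, "ry": 0, "rz": 0.03}
    - {"claw": 0.95, "x": 0, "y": 0, "z": -0.8, "rx": 0, "ry": 0, "rz": 0.03}
    - {"claw": 0.95, "x": 0, "y": 0, "z": -0.8, "rx": 0, "ry": 0, "rz": 0}
    - {"claw": 0.95, "x": -0.08, "y": 0.4, "z": -0.2, "rx": 0, "ry": 0, "rz": 0}
    - {"claw": 0.95, "x": -0.14, "y": 0.8, "z": 0, "rx": 0, "ry": 0, "rz": 0}
    - {"claw": 0.95, "x": -0.14, "y": 0.8, "z": 0, "rx": 0, "ry": 0, "rz": 0}
    - {"claw": 0.95, "x": -0.14, "y": 0.8, "z": 0, "rx": 0, "ry": 0, "rz": 0}

```text
t: 19.4
eef_pos: [0.5298, 0.0271, 0.1577]
eef_rot: [0.001, 3.14, 0.0]
ft_force: [0.1, 0.2, -1.5]
width: 0.0253
grip_force: 55.0
```

drive_tool:
  plan:
    - {"claw": 0.95, "x": -0.14, "y": 0.8, "z": 0, "rx": 0, "ry": 0, "rz": 0}
    - {"claw": 0.95, "x": 0, "y": 0.8, "z": 0, "rx": 0, "ry": 0, "rz": 0}
    - {"claw": 0.95, "x": 0, "y": 0.47, "z": 0, "rx": 0, "ry": 0, "rz": 0}
    - {"claw": 0.95, "x": 0, "y": 0, "z": 0, "rx": 0, "ry": 0, "rz": 0}
    - {"claw": 0.95, "x": 0, "y": 0, "z": 0, "rx": 0, "ry": 0, "rz": 0}

```text
t: 19.82
eef_pos: [0.5362, 0.1304, 0.1568]
eef_rot: [0.006, -3.141, 0.001]
ft_force: [-0.5, -0.0, -1.4]
width: 0.0256
grip_force: 55.0
```

```bash
python3 hand.py w9 140
```

```text
19.8167 [0.5362 0.1304 0.1568] [ 6.000e-03 -3.141e+00  1.000e-03] [ 0.24  0.3   1.85 -0.    0.99 -1.34]
0.025618386888496398 54.99954164028168
0.006 gripend [[277.7 124.7]] bodytop [[277.5 200.5]] x -2mm [[277.7 120.4]]
0.0075 gripend [[277.7 124.7]] bodytop [[277.4 201.2]] x -2mm [[277.7 120.3]]
[(114, [223, 208, 196]), (116, [222, 206, 194]), (118, [224, 209, 196]), (120, [220, 203, 190]), (122, [212, 192, 179]), (124, [223, 187, 152]), (126, [254, 233, 153]), (128, [254, 238, 159]), (130, [254, 236, 157]), (132, [254, 236, 156]), (134, [254, 235, 155])]
[(190, [254, 228, 142]), (192, [253, 227, 141]), (194, [253, 224, 138]), (196, [228, 174, 107]), (198, [194, 143, 89]), (200, [204, 151, 95]), (202, [222, 167, 103]), (204, [222, 166, 102]), (206, [222, 166, 102]), (208, [197, 139, 85]), (210, [163, 98, 62]), (212, [161, 96, 60])]
```

Centred in the hand. Down and press.

drive_tool:
  plan:
    - {"claw": 0.95, "x": -0.01, "y": -0.015, "z": 0.1, "rx": 0, "ry": 0, "rz": 0}
    - {"claw": 0.95, "x": 0, "y": 0, "z": 0.5, "rx": 0, "ry": 0, "rz": 0}
    - {"claw": 0.95, "x": 0, "y": 0, "z": 0.5, "rx": 0, "ry": 0, "rz": 0}
    - {"claw": 0.95, "x": 0, "y": 0, "z": 0.3, "rx": 0, "ry": 0, "rz": 0}
    - {"claw": 0.95, "x": 0, "y": 0, "z": 0, "rx": 0, "ry": 0, "rz": 0}
    - {"claw": 0.95, "x": 0, "y": 0, "z": 0, "rx": 0, "ry": 0, "rz": 0}

```text
t: 20.37
eef_pos: [0.5365, 0.1273, 0.0864]
eef_rot: [-0.001, -3.14, 0.001]
ft_force: [0.9, 0.2, -1.0]
width: 0.0253
grip_force: 55.0
```

drive_tool:
  plan:
    - {"claw": 0.95, "x": 0, "y": 0, "z": 0.2, "rx": 0, "ry": 0, "rz": 0}
    - {"claw": 0.95, "x": 0, "y": 0, "z": 0.15, "rx": 0, "ry": 0, "rz": 0}
    - {"claw": 0.95, "x": 0, "y": 0, "z": 0.1, "rx": 0, "ry": 0, "rz": 0}
    - {"claw": 0.95, "x": 0, "y": 0, "z": 0.08, "rx": 0, "ry": 0, "rz": 0}
    - {"claw": 0.95, "x": 0, "y": 0, "z": 0.08, "rx": 0, "ry": 0, "rz": 0}
    - {"claw": 0.95, "x": 0, "y": 0, "z": 0.05, "rx": 0, "ry": 0, "rz": 0}
    - {"claw": 0.95, "x": 0, "y": 0, "z": 0.03, "rx": 0, "ry": 0, "rz": 0}
    - {"claw": 0.95, "x": 0, "y": 0, "z": 0, "rx": 0, "ry": 0, "rz": 0}

```text
t: 21.03
eef_pos: [0.5377, 0.129, 0.0526]
eef_rot: [-0.001, 3.14, 0.001]
ft_force: [2.5, 2.9, -2.8]
width: 0.0256
grip_force: 55.0
```

drive_tool:
  plan:
    - {"claw": 0.95, "x": 0, "y": 0, "z": 0.03, "rx": 0, "ry": 0, "rz": 0}
    - {"claw": 0.95, "x": 0, "y": 0, "z": 0.03, "rx": 0, "ry": 0, "rz": 0}
    - {"claw": 0.95, "x": 0, "y": 0, "z": 0.01, "rx": 0, "ry": 0, "rz": 0}
    - {"claw": 0.95, "x": 0, "y": 0, "z": 0, "rx": 0, "ry": 0, "rz": 0}

```text
t: 21.37
eef_pos: [0.5379, 0.1291, 0.0522]
eef_rot: [-0.002, 3.14, 0.001]
ft_force: [-9.9, -0.6, 35.5]
width: 0.0257
grip_force: 55.0
```

Seated. Release (opening only partly), lift, then check all three.

drive_tool:
  plan:
    - {"claw": 0, "x": 0, "y": 0, "z": 0, "rx": 0, "ry": 0, "rz": 0}
    - {"claw": 0, "x": 0, "y": 0, "z": 0, "rx": 0, "ry": 0, "rz": 0}
    - {"claw": 0, "x": 0, "y": 0, "z": 0, "rx": 0, "ry": 0, "rz": 0}
    - {"claw": 0, "x": 0, "y": 0, "z": -0.4, "rx": 0, "ry": 0, "rz": 0}
    - {"claw": 0, "x": 0, "y": 0, "z": -0.8, "rx": 0, "ry": 0, "rz": 0}
    - {"claw": 0, "x": 0, "y": 0, "z": -0.8, "rx": 0, "ry": 0, "rz": 0}
    - {"claw": 0, "x": 0.5, "y": 0, "z": -0.6, "rx": 0, "ry": 0, "rz": 0}
    - {"claw": 0, "x": 0.7, "y": 0.3, "z": -0.3, "rx": 0, "ry": 0, "rz": 0}

```text
t: 22.03
eef_pos: [0.4798, 0.1428, 0.1974]
eef_rot: [0.001, 3.136, 0.001]
ft_force: [0.5, 1.6, 0.9]
width: 0.0458
grip_force: 0.0
```

drive_tool:
  plan:
    - {"claw": 0, "x": 0.5, "y": 0.6, "z": -0.1, "rx": 0, "ry": 0, "rz": 0}
    - {"claw": 0, "x": 0.2, "y": 0.6, "z": 0, "rx": 0, "ry": 0, "rz": 0}
    - {"claw": 0, "x": 0, "y": 0, "z": 0, "rx": 0, "ry": 0, "rz": 0}
    - {"claw": 0, "x": 0, "y": 0, "z": 0, "rx": 0, "ry": 0, "rz": 0}

```text
t: 22.37
eef_pos: [0.4413, 0.2044, 0.1989]
eef_rot: [0.006, -3.141, 0.001]
ft_force: [-0.2, -0.2, -0.1]
width: 0.046
grip_force: 0.0
```

Run:
```python
from look import *
P,im=look("w10",["bar_large_mid","bar_medium_mid","bar_small_mid"])
hsv=cv2.cvtColor(im,cv2.COLOR_RGB2HSV);h=hsv[:,:,0].astype(int)
m=((h<9)|(h>172))&(hsv[:,:,1]>110)&(hsv[:,:,2]>40)
n,l,s,c=cv2.connectedComponentsWithStats(m.astype(np.uint8))
for i in range(1,n):
    if s[i,4]<300: continue
    ys,xs=np.nonzero(l==i);W=back(P,np.c_[xs,ys],.075)[:,:2]
    r=cv2.minAreaRect((W*1000).astype(np.float32));print(np.round(r[0],1),np.round(r[1],1),round(r[2],1),s[i])
for c_ in ["scene"]:
    snapshot(c_)
    for q in ["bar_large_mid","bar_medium_mid","bar_small_mid"]:print(q,[(np.round(d["point"],3).tolist(),round(d["confidence"],2)) for d in spot_point(c_,q)])
```

```text
22.3667 [0.4413 0.2044 0.1989] [ 6.000e-03 -3.141e+00  1.000e-03] [ 0.43  0.15  1.94 -0.    1.05 -1.14]
bar_large_mid [([0.346, 0.089, 0.015], 0.85)]
bar_medium_mid [([0.536, 0.217, 0.062], 0.78)]
bar_small_mid []
[486.9 340.4] [59.4 27.8] 0.2 [ 395  215   32   55 1383]
[531.4 214.5] [42.4 34.6] 0.2 [ 272  263   33   37 1137]
[626.9 479.8] [39.3 17.7] 0.3 [511 343  19  30 364]
bar_large_mid [([0.538, 0.299, 0.062], 0.64), ([0.348, 0.09, 0.012], 0.63)]
bar_medium_mid [([0.537, 0.212, 0.061], 0.77), ([0.535, 0.3, 0.063], 0.5)]
bar_small_mid [([0.537, 0.131, 0.059], 0.75)]
```

```bash
python3 -c "
from plant import *
print(sign_off())"
```

```text
the job is handed in; nothing more can be done
None
```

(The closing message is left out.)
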